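# Pack the short stop and hold the panel square

### The arm

A 7-joint arm with a two-finger parallel gripper is mounted at the origin on the work surface. World frame = base frame: x ahead of the robot, y to its left, z up, the work surface at z = 0. Lengths are in m, angles in rad, forces in N, time in s.
With the tool pointing down it reaches from about 0.4 to 0.85 m from the base axis. Payload 10.4 kg.
Tool frame: the origin (TCP) lies midway between the tips of the shut fingers; the grasp point (between the pads) lies 19 mm behind it (manip.grasp_offset is the distance from the TCP to the grasp point, in m); z points along the fingers, y is the line along which they close (so a half turn about z gives the same grasp; the last joint's range is limited). The gripper opens to 85 mm and grips with 20 to 120 N. Pads are 22 mm wide; open, the fingers measure 114 mm over their backs; the gripper's body (76 mm by 85 mm) begins 54 mm behind the grasp point. The pads swing forward as they close: fully open they stand 13 mm farther back than shut.
Start: joints at [-1.176, 0.332, -0.065, 1.46, 0.022, 1.35, -0.088], TCP at [0.254, 0.571, 0.231] pointing down, gripper open.
Joint ranges: [-2.6, 2.6], [-0.5, 2.12], [-1.47, 1.34], [0.16, 2.42], [-1.27, 4.41], [0.06, 2.06], [-2.6, 2.6]. Speed limits (rad/s): [2.22, 2.22, 2.79, 2.79, 3.14, 3.14, 3.14].

### API

Orientations are given as a unit quaternion [x, y, z, w].
In Python, from workcell import manip gives the robot as it stands.
- The arm moves only by the tool drive_effector, called after "Call:" by a JSON object that holds its "name" and its "arguments", one argument or row to a line. Schema: {"type":"object","properties":{"deltas":{"type":"object","properties":{"drx":{"type":"array","items":{"type":"number"},"minItems":1,"maxItems":20},"dry":{"type":"array","items":{"type":"number"},"minItems":1,"maxItems":20},"drz":{"type":"array","items":{"type":"number"},"minItems":1,"maxItems":20},"sx":{"type":"array","items":{"type":"number"},"minItems":1,"maxItems":20},"sy":{"type":"array","items":{"type":"number"},"minItems":1,"maxItems":20},"sz":{"type":"array","items":{"type":"number"},"minItems":1,"maxItems":20},"finger_gap":{"type":"array","items":{"type":"number"},"minItems":1,"maxItems":20}},"additionalProperties":false,"required":["drx","dry","drz","sx","sy","sz","finger_gap"]},"clamp_n":{"type":"number"},"only":{"type":"string"},"quiet":{"type":"boolean"},"lines":{"type":"string"}},"required":["deltas"],"additionalProperties":false}. deltas is an object with one list for each field, all of the same length, 1 to 20, a row being the entries at one place: drx, dry, drz (a rotation vector in rad), sx, sy, sz (the shift in units of 25 mm), finger_gap (the opening from 0.0 (shut) to 1.0 (fully open)); each row is the pose to reach, as a shift and turn from the pose commanded when the call began, along the tool's axes at that moment; what a row does not reach only later rows make up. A row lasts 1/8 s, in which the tool goes at most 0.0625 m and 0.188 rad, less where a joint would pass 70% of its speed; a pose out of reach is approached as far as the arm can. The fingers move at their own pace and stop on an object; clamp_n is the grip in N (left out, the last holds). Time passes only in rows, so rows that do not move let the fingers close. The tool returns the time, the measured TCP pose, the force, the opening and the grip force at its end. only (a regular expression) keeps the lines of the reply that match it, lines (a string "A,B") keeps lines A to B, and quiet returns only ok. Input that does not fit is refused with a message, and nothing moves.
- manip.get_obs(): the state, without advancing time (a new reading comes with each control period).
- manip.camera(name): name is "scene" or "top" or "wrist"; returns the picture (480x640x3 uint8, blue, green, red); there is no depth.
- manip.calibration(name): a dict with "fx", "fy", "cx", "cy" (pixels), "world_from_camera" (4x4, takes a point from camera to world coordinates); the wrist camera has in their place "tool_from_camera" (4x4, takes a point from camera to tool coordinates, whose origin is the TCP and whose axes are the flange's). Camera axes: x right, y up, looking along -z (the intrinsics and any distortion apply to the point x, -y, -z); pixel columns grow to the right and rows downward; lengths in m; the calibration is good to about 2 mm. A picture is of the moment at which its call begins: read the wrist's pose just before it. calibration takes no time and is no camera call.
- manip.hand_in(): hands the job in; it is judged then, once.
The state is a dict: "clock": time; "joint_pos": joint angles; "joint_velocities": joint speeds; "tau": joint torques, N m; "position": TCP position; "ee_rot": TCP orientation; "ft_force": force on the tool from outside, world axes, zero at the start; "torque": the same for the moment, N m; "grip_width": opening from 0.0 (shut) to 1.0 (fully open); "grasp_force": force on a finger pad.
Only numpy, scipy, OpenCV 4.12 (cv2) and the standard library are available. Lean on these libraries where they do the work, as an engineer would, in place of code of your own. Each camera call takes 0.05 s, during which the arm holds its last target. There are 200 camera calls.

### The job

On the assembly board, stand the T-shaped wooden spacer upright in the gap between the panel and the short stop, squarely and centrally before that stop, and let go of it; the other gap, at the long stop, is too narrow, so never put the spacer in there. Then push the panel from its near edge until it sits flush against both the spacer and the long stop, with the spacer tight on the short stop, and finish while still holding the panel firmly pressed there with the fingers. Leave the disc, the tin of bits, the screwdriver and the glue bottle where they are.

Things in the scene. Friction and masses are not known exactly. Their poses are not given: they have to be found in the camera images.
- board: Fixed plywood board, 12 mm thick; origin on the bench below it, so its top (the bed) is at z = 12 mm. x points to the fence (away from the robot, yaw up to 17 deg), y along the fence. Board spans x -110 to +130, y -130 to +130 mm. Fence: 20 mm wooden rail, top at z = 42 mm, near face at x = +110 mm. All rigid.
- stop_long: Long stop: fixed dark wooden block on the bed before the fence, left or right of the short one (centres 112 to 144 mm apart in y). 45 (x) x 40 (y) x 30 mm high. Origin: bed level, middle of its back face on the fence; axes as the board's; the face that stops the panel is at x = -45 mm.
- stop_short: Short stop: like the long stop but 25 mm long, its face at x = -25 mm in its own frame, 20 mm farther back than the long stop's face. The spacer makes up that difference.
- panel: Loose wooden panel 60 (x) x 200 (y) x 22 mm high, about 0.2 kg, flat on the bed, slides freely. Origin: centre of underside; x to the stops. At the start its far edge is 8 to 17 mm off the long stop, 28 to 37 mm off the short stop, skew up to 1.7 deg. Near edge (x = -30 mm) is open, 80 mm or more of bed before it. Flush: origin at board x = +35 mm.
- spacer: Loose wooden spacer standing on the bench left or right of the board, an upside-down T: foot 20 thick (x) x 50 wide (y) x 30 mm high, on it a central grip tab 20 (x) x 26 (y) mm up to z = 75 mm. Origin: centre of underside. In place it stands on the bed, a wide (50 mm) face to the short stop, centred on it within 20 mm.
- disc: Bystander, leave alone: wooden disc, 90 mm across, 16 mm high, lying on the bench; origin: centre of its underside.
- bit_tin: Bystander, leave alone: open shallow tin of drill bits, 90 x 120 x 22 mm; origin: centre of its underside.
- screwdriver: Bystander, leave alone: screwdriver lying on the bench beyond the board, about 200 mm long, along y.
- glue: Bystander, leave alone: closed upright glue bottle, 56 mm across, 140 mm high; origin: centre of its underside.

How it is judged:
By the outcome, as a careful person would: the job done as asked, in the order asked, and still so for the second after the job is handed in, while the arm keeps its last pose, push and grip.
It also fails if it takes over 58 s, if anything falls off the work surface, if the arm or the gripper's body presses on something with over 40 N, if the wrist force passes 120 N, or if a joint passes its speed limit or range.

## Working session

There is one attempt and no reset: what is moved stays moved. The work goes in short steps, Python scripts to look and compute and a tool call to move; the robot and the scene stay as the last step left them, time stands still between calls to the robot, and variables do not carry over. Pictures are saved under pics/ and viewed, at most 10 in all, crops included, and the job is handed in when it is done.

```bash
ls; mkdir -p pics
```

Run:
```python
from workcell import manip
import cv2,numpy as np
np.set_printoptions(precision=4,suppress=True)
o=manip.get_obs()
print(o['clock'],o['position'],o['ee_rot'],o['grip_width'],manip.grasp_offset)
for n in('scene','top','wrist'):
    print(n,manip.calibration(n))
for n in('scene','top'):
    cv2.imwrite(f'pics/{n}0.png',manip.camera(n))
```

```text
pics
workcell.py
0.0 [0.2534 0.5709 0.2305] [ 0.2074  0.9783 -0.0007 -0.0001] 0.998859800230848 0.0187
scene {'fx': 522.4847701579088, 'fy': 522.4847701579088, 'cx': 317.31705718119696, 'cy': 241.11426862516657, 'world_from_camera': array([[-0.792 , -0.5066,  0.3406,  0.9269],
       [ 0.6103, -0.6699,  0.4228,  0.4023],
       [ 0.014 ,  0.5427,  0.8398,  0.8633],
       [ 0.    ,  0.    ,  0.    ,  1.    ]])}
top {'fx': 489.36826632622996, 'fy': 489.36826632622996, 'cx': 323.9435845529823, 'cy': 239.88555324327803, 'world_from_camera': array([[-0.0219,  0.9874, -0.1567,  0.4726],
       [-0.9998, -0.0218,  0.0023,  0.0195],
       [-0.0011,  0.1567,  0.9877,  0.982 ],
       [ 0.    ,  0.    ,  0.    ,  1.    ]])}
wrist {'fx': 332.05351552338874, 'fy': 332.05351552338874, 'cx': 322.2845908897721, 'cy': 232.810366124464, 'tool_from_camera': array([[-0.    ,  0.9504,  0.311 ,  0.0795],
       [ 1.    , -0.    ,  0.0001,  0.0007],
       [ 0.0001,  0.311 , -0.9504, -0.143 ],
       [ 0.    ,  0.    ,  0.    ,  1.    ]])}
```

View pics/top0.png

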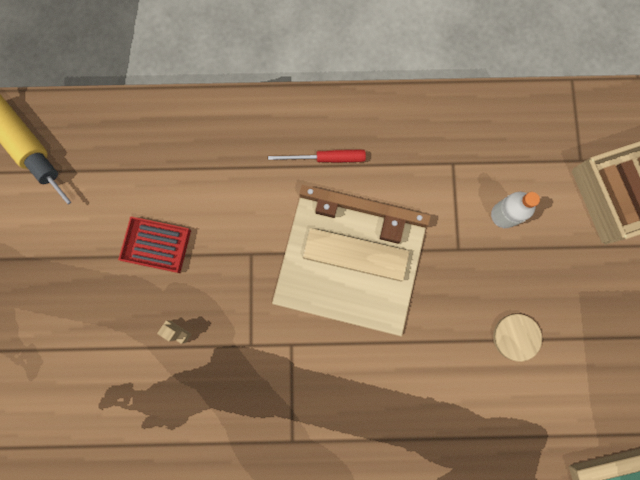

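View pics/scene0.png

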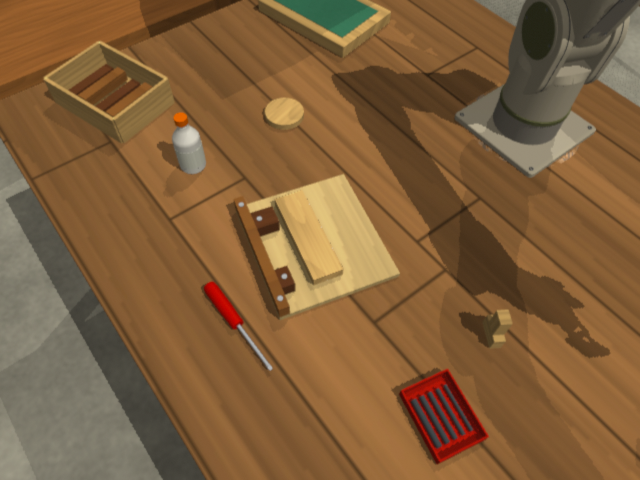

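Top view: the short stop is on the left (about 326,210) and the long stop on the right (about 392,230), with the panel between about (305,245) and (408,265). The spacer is at about (172,331) and the tin at (155,245). Next I'll enlarge these areas in both views.

Run:
```python
import cv2,numpy as np
t=cv2.imread('pics/top0.png');s=cv2.imread('pics/scene0.png')
def crop(im,x,y,w,h,k,st):
    c=cv2.resize(im[y:y+h,x:x+w],None,fx=k,fy=k,interpolation=cv2.INTER_CUBIC)
    for i in range(0,w,st): cv2.line(c,(i*k,0),(i*k,6),(0,255,255),1);cv2.putText(c,str(x+i),(i*k,16),0,.33,(0,255,255),1)
    for i in range(0,h,st): cv2.line(c,(0,i*k),(6,i*k),(0,255,255),1);cv2.putText(c,str(y+i),(8,i*k+4),0,.33,(0,255,255),1)
    return c
cv2.imwrite('pics/topboard.png',crop(t,270,180,170,120,4,10)) 
a=crop(t,150,310,40,50,10,5);b=crop(s,475,300,40,50,10,5)
cv2.imwrite('pics/spacer.png',np.hstack([a,b]))
cv2.imwrite('pics/sceneboard.png',crop(s,230,170,180,150,4,10))
```

```text
(no output)
```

View pics/topboard.png

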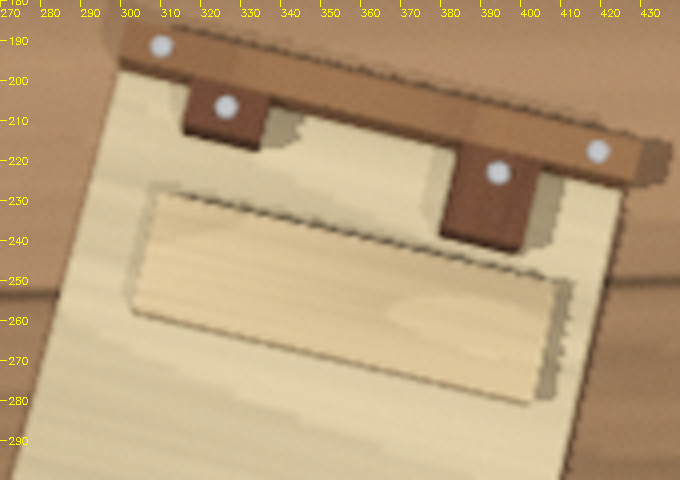

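View pics/spacer.png

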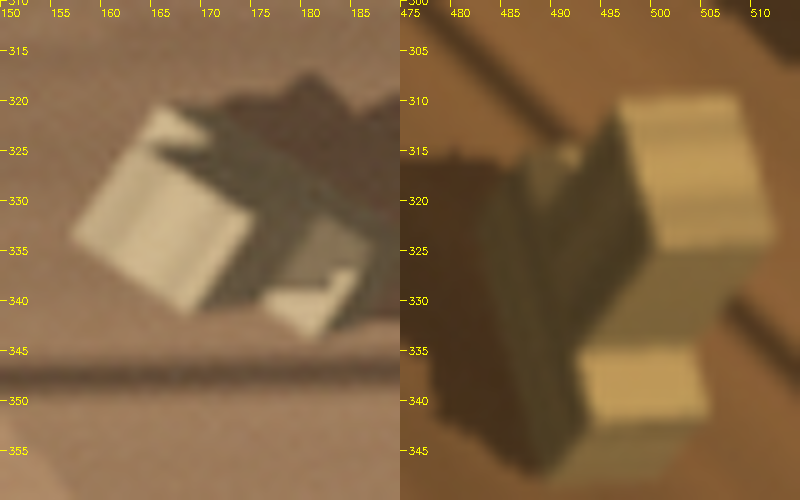

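Top crops: the spacer tab's top corners are (157,333.5), (164.5,324.5), (174.5,331.5) and (168.5,341). In the scene view they are (497,310), (508.5,309.5), (511.5,324) and (500.5,325). The stop face corners are (316,213), (335,217.5), (380,239) and (399.5,243). The panel's near corners are (303,257.5) and (402.5,281).

View pics/sceneboard.png

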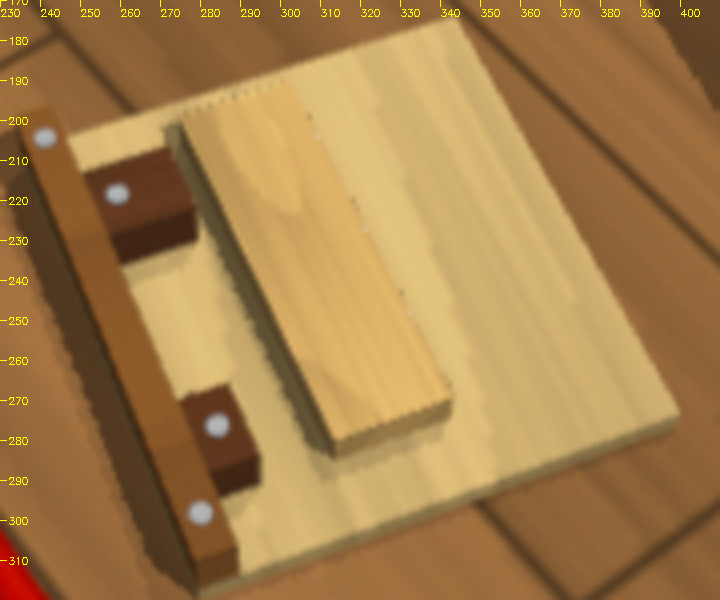

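Create h.py:
```python
from workcell import manip
import numpy as np
from scipy.optimize import least_squares
np.set_printoptions(precision=4,suppress=True)
C={n:manip.calibration(n) for n in('scene','top')}
def proj(n,P,T=None):
    c=C[n] if n in C else manip.calibration(n); T=c['world_from_camera'] if T is None else T
    p=(np.atleast_2d(P)-T[:3,3])@T[:3,:3]
    return np.c_[c['cx']+c['fx']*p[:,0]/-p[:,2], c['cy']+c['fy']*p[:,1]/p[:,2]]
def ray(n,px,T=None):
    c=C[n] if n in C else manip.calibration(n); T=c['world_from_camera'] if T is None else T
    d=T[:3,:3]@np.array([(px[0]-c['cx'])/c['fx'],-(px[1]-c['cy'])/c['fy'],-1]); return T[:3,3],d
def atz(n,px,z,T=None):
    o,d=ray(n,px,T); return o+d*(z-o[2])/d[2]
def tri(*views):
    A=[];b=[]
    for v in views:
        o,d=ray(*v); d=d/np.linalg.norm(d); M=np.eye(3)-np.outer(d,d); A.append(M); b.append(M@o)
    return np.linalg.lstsq(np.vstack(A),np.hstack(b),rcond=None)[0]
```

Run:
```python
from h import *
t=[(157,333.5),(164.5,324.5),(174.5,331.5),(168.5,341)]; s=[(500.5,325),(511.5,324),(508.5,309.5),(497,310)]
# test correspondences: any cyclic shift
for k in range(4):
    print(k,[tri(('top',t[i]),('scene',s[(i+k)%4])) for i in range(4)])
print([atz('top',p,.075) for p in t]);print([atz('scene',p,.075) for p in s])
print('foot c',atz('top',(165.5,320.5),.03),atz('top',(181,344),.03))
for n,z,p in [('sh',.042,(316,213)),('sh',.042,(335,217.5)),('lo',.042,(380,239)),('lo',.042,(399.5,243)),('pn',.034,(303,257.5)),('pn',.034,(402.5,281)),('pf',.034,(308,228)),('pf',.034,(407.5,249))]:
    print(n,atz('top',p,z))
```

```text
0 [array([0.4556, 0.3211, 0.0655]), array([0.4612, 0.3188, 0.0792]), array([0.4483, 0.2989, 0.084 ]), array([0.4415, 0.2991, 0.0683])]
1 [array([0.4507, 0.3256, 0.0731]), array([0.4633, 0.3052, 0.1121]), array([0.4531, 0.2937, 0.0761]), array([0.4377, 0.3142, 0.0294])]
2 [array([0.4533, 0.3115, 0.1071]), array([0.4682, 0.3001, 0.1052]), array([0.45  , 0.3083, 0.0388]), array([0.4329, 0.3189, 0.0383])]
3 [array([0.4586, 0.3062, 0.1016]), array([0.4658, 0.3145, 0.0702]), array([0.4456, 0.3128, 0.049 ]), array([0.4363, 0.3045, 0.0748])]
[array([0.4505, 0.3252, 0.075 ]), array([0.4664, 0.312 , 0.075 ]), array([0.4534, 0.2934, 0.075 ]), array([0.4367, 0.3039, 0.075 ])]
[array([0.4678, 0.3158, 0.075 ]), array([0.452 , 0.3256, 0.075 ]), array([0.4359, 0.3051, 0.075 ]), array([0.4519, 0.294 , 0.075 ])]
foot c [0.4736 0.3248 0.03  ] [0.4288 0.294  0.03  ]
sh [0.6755 0.0317 0.042 ]
sh [ 0.6656 -0.0054  0.042 ]
lo [ 0.6211 -0.0918  0.042 ]
lo [ 0.6124 -0.1293  0.042 ]
pn [0.5891 0.0588 0.034 ]
pn [ 0.5391 -0.133   0.034 ]
pf [0.6474 0.0481 0.034 ]
pf [ 0.6013 -0.1457  0.034 ]
```

Scene crop: the short stop's face-top corners are (287,266) and (294.5,284.5), and the long stop's are (272.5,206.5) and (279.5,221.7). The panel's top corners are (275,200.5), (303,190), (343,270) and (313.7,280). The board's near corners are (345,175) and (400,273). I'll fit everything jointly.

Create fit.py:
```python
from h import *
def R(a): return np.array([[np.cos(a),-np.sin(a)],[np.sin(a),np.cos(a)]])
def model(q):
    bx,by,ba,sy,ly,px,py,pa,hs,hp=q
    W=lambda x,y,z:np.r_[np.array([bx,by])+R(ba)@[x,y],z]
    P=lambda x,y:np.r_[np.array([px,py])+R(pa)@[x,y],hp]
    return dict(s1=W(.085,sy+.02,hs),s2=W(.085,sy-.02,hs),l1=W(.065,ly+.02,hs),l2=W(.065,ly-.02,hs),
      pn1=P(-.03,.1),pn2=P(-.03,-.1),pf1=P(.03,.1),pf2=P(.03,-.1),b1=W(-.11,.13,.012),b2=W(-.11,-.13,.012))
obs=[('top','s1',316,213),('top','s2',334.5,217.5),('top','l1',380,239),('top','l2',399.5,243),('top','pn1',303,257.5),('top','pn2',402.5,281),('top','pf1',308,228),('top','pf2',407.8,249),
('scene','s1',294.5,284.5),('scene','s2',287,266),('scene','l1',279.5,221.7),('scene','l2',272.5,206.5),('scene','pf2',275,200.5),('scene','pn2',303,190),('scene','pn1',343,270),('scene','pf1',313.7,280),('scene','b1',400,273),('scene','b2',345,175)]
def fit(obs):
    f=lambda q:np.hstack([proj(n,model(q)[k])[0]-(u,v) for n,k,u,v in obs])
    r=least_squares(f,[.57,-.03,-.25,.06,-.06,.59,-.04,-.25,.042,.034],loss='soft_l1'); return r.x,f(r.x).reshape(-1,2)
if __name__=='__main__':
    for o in(obs,[x for x in obs if x[0]=='top']+[x for x in obs if 'b' in x[1]]):
        q,r=fit(o); print(q,np.degrees(q[[2,7]]));
        B=R(q[2]).T@(q[5:7]-q[:2]); print('panel in board',B,'seps',q[3]-q[4])
        if o is obs: print(np.c_[r].tolist())
    t=[(157,333.5),(164.5,324.5),(174.5,331.5),(168.5,341)]; s=[(511.5,324),(500.5,325),(497,310),(508.5,309.5)]
    print(np.array([tri(('top',a),('scene',b)) for a,b in zip(t,s)]))
    g=lambda q:np.hstack([proj(n,[np.r_[q[:2]+R(q[2])@c,q[3]] for c in ([.01,.013],[.01,-.013],[-.01,-.013],[-.01,.013])]).ravel()-np.ravel(o) for n,o in(('top',[t[1],t[2],t[3],t[0]]),('scene',[s[1],s[2],s[3],s[0]]))])
    r=least_squares(g,[.452,.309,-.6,.075]); print(r.x,np.degrees(r.x[2]),np.abs(r.fun).max())
```

```bash
python3 fit.py
```

```text
[ 0.5728 -0.03   -0.2722  0.0692 -0.0673  0.5935 -0.0425 -0.2503  0.0345
  0.0317] [-15.5968 -14.3429]
panel in board [ 0.0234 -0.0064] seps 0.13653721891669823
[[-0.6745810004300665, -0.760276320804337], [0.43470559986860735, -0.35407762833554557], [0.18637919942398185, -0.22007998026742825], [0.5770390321437162, 0.7736797326076328], [-1.4718431543850556, 0.109385248049648], [-0.738602869969327, -0.21728110417967628], [0.6237805795943245, 0.1972681563127594], [0.15529123184296623, 1.9254454132082799], [0.31872095088499464, -0.6103819969874849], [0.09813531000156672, -0.0739315092095012], [0.029118179805664113, 0.689007189455225], [0.14808311983733802, 0.3815042009688341], [-0.857428944202411, -1.0802896118292438], [-1.04202206036166, 0.31049031245729], [0.49463165681254395, -0.39597503982508897], [-0.3374142001575251, 0.8020536593197107], [0.41126904867036274, 0.5934081005510734], [-0.33904497034262704, -1.1273663759980934]]
[ 0.5735 -0.0296 -0.269   0.0681 -0.0678  0.5948 -0.0432 -0.2383  0.029
  0.0314] [-15.4134 -13.652 ]
panel in board [ 0.0241 -0.0074] seps 0.13591337323546004
[[0.4507 0.3256 0.0731]
 [0.4658 0.3145 0.0702]
 [0.4531 0.2937 0.0761]
 [0.4363 0.3045 0.0748]]
[ 0.4514  0.3096 -0.6118  0.0735] -35.05632809790634 1.073218338779128
```

Board fit: origin (0.573, −0.030), yaw about −15.5°, with the short stop at y=+0.069 and the long stop at y=−0.067. Spacer at (0.4514, 0.3096), its wide axis at 55°; the tab top measures 73.5 mm. Now I'll compute the move to above the spacer.

Create to.py:
```python
import sys
from h import *
from scipy.spatial.transform import Rotation as Ro
# usage: to.py x y z yaxis_deg : rotvec and shift in tool axes from the present pose
x,y,z,a=map(float,sys.argv[1:5]); o=manip.get_obs(); Rt=Ro.from_quat(o['ee_rot'])
a=np.radians(a); Y=np.array([np.cos(a),np.sin(a),0]); Z=np.array([0,0,-1.]); G=Ro.from_matrix(np.c_[np.cross(Y,Z),Y,Z])
print('rot',(Rt.inv()*G).as_rotvec(),'shift',Rt.inv().apply(np.array([x,y,z])-o['position']),'F',np.array(o['ft_force']),o['position'])
```

```bash
python3 to.py .4515 .3095 .17 55
```

```text
rot [-0.0012  0.0002  0.1931] shift [-0.2871 -0.1585  0.0608] F [-0.4698 -0.4689  0.6773] [0.2535 0.5709 0.2306]
```

The rows are not in the units I measure in: shifts go in units of 25 mm. I convert before sending: -0.287 m is -11.48, -0.25 m is -10.

Call:
{"name": "drive_effector", "arguments": {
  "deltas": {"drx":[0,0,0,0,0,-0.0012,-0.0012,-0.0012,-0.0012],"dry":[0,0,0,0,0,0,0,0,0],"drz":[0.03,0.06,0.1,0.13,0.16,0.193,0.193,0.193,0.193],"sx":[-2,-4,-6,-8,-10,-11.48,-11.48,-11.48,-11.48],"sy":[-1.08,-2.16,-3.2,-4.4,-5.6,-6.34,-6.34,-6.34,-6.34],"sz":[0.4,0.8,1.2,1.6,2,2.432,2.432,2.432,2.432],"finger_gap":[1,1,1,1,1,1,1,1,1]}
}}

```text
clock: 1.23
position: [0.4508, 0.3113, 0.1706]
ee_rot: [0.3, 0.954, 0.001, -0.0]
ft_force: [0.6, 0.2, -0.5]
grip_width: 1.003
grasp_force: 0.0
```

Run:
```python
from h import *
import cv2
from scipy.spatial.transform import Rotation as Ro
o=manip.get_obs(); im=manip.camera('wrist'); cv2.imwrite('pics/w1.png',im)
T=np.eye(4);T[:3,:3]=Ro.from_quat(o['ee_rot']).as_matrix();T[:3,3]=o['position']; T=T@manip.calibration('wrist')['tool_from_camera']; np.save('w1.npy',T)
print(o['position'],o['ee_rot'])
for z,xs in((.075,.013),(.03,.025)):
    print([proj('wrist',np.r_[.4514+np.cos(-.611)*sx*.01-np.sin(-.611)*sy*xs,.3096+np.sin(-.611)*sx*.01+np.cos(-.611)*sy*xs,z],T)[0] for sx,sy in((1,1),(1,-1),(-1,-1),(-1,1))])
```

```text
[0.4508 0.3113 0.1706] [ 0.2995  0.9541  0.0008 -0.    ]
[array([336.6753, 249.0714]), array([302.8344, 249.0072]), array([302.4187, 224.0468]), array([337.1039, 224.1185])]
[array([347.9052, 231.1891]), array([292.1715, 231.0765]), array([291.5896, 209.3931]), array([348.51  , 209.5164])]
```

View pics/w1.png

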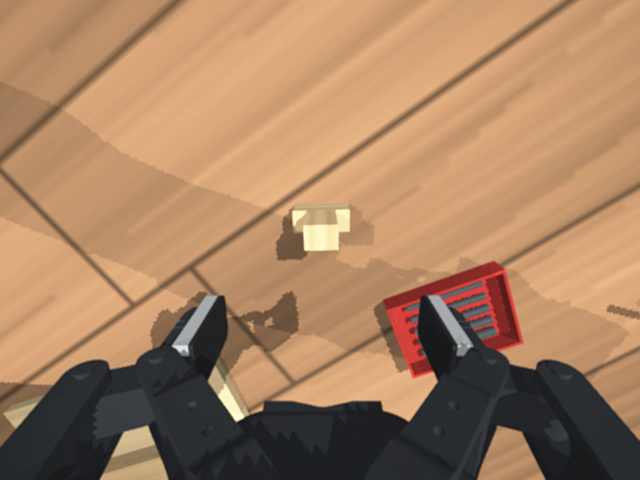

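The wrist picture shows the tab top at columns 303–338.5, rows 225–250, and the foot at 292–350. Both are within 1 px of the prediction, so I'll descend and grasp.

```bash
python3 to.py .4517 .3098 .037 55
```

```text
rot [ 0.0016 -0.0004  0.0024] shift [-0.0015 -0.0009  0.1337] F [-0.1211 -0.7144 -0.5855] [0.4509 0.3112 0.1707]
```

In the tool's units: 0.134 m is 5.36, 0.125 m is 5.

Call:
{"name": "drive_effector", "arguments": {
  "deltas": {"drx":[0,0,0,0,0,0,0,0,0,0,0,0,0],"dry":[0,0,0,0,0,0,0,0,0,0,0,0,0],"drz":[0,0,0,0,0,0,0,0,0,0,0,0,0],"sx":[-0.06,-0.06,-0.06,-0.06,-0.06,-0.06,-0.06,-0.06,-0.06,-0.06,-0.06,-0.06,-0.06],"sy":[-0.04,-0.04,-0.04,-0.04,-0.04,-0.04,-0.04,-0.04,-0.04,-0.04,-0.04,-0.04,-0.04],"sz":[1.2,2.4,3.6,4.4,5,5.36,5.36,5.36,5.36,5.36,5.36,5.36,5.36],"finger_gap":[1,1,1,1,1,1,1,0,0,0,0,0,0]},
  "clamp_n": 50
}}

```text
clock: 2.9
position: [0.4525, 0.3086, 0.0369]
ee_rot: [0.301, 0.954, 0.001, 0.0]
ft_force: [-1.3, -0.6, 4.8]
grip_width: 0.297
grasp_force: 49.7
```

```bash
python3 to.py .4517 .3098 .037 55
```

```text
rot [ 0.0018 -0.      0.0001] shift [ 0.0014  0.0005 -0.0001] F [-1.3343 -0.561   4.7854] [0.4525 0.3086 0.0369]
```

In the tool's units: -0.05 m is -2, -0.123 m is -4.92.

Call:
{"name": "drive_effector", "arguments": {
  "deltas": {"drx":[0,0,0,0,0,0],"dry":[0,0,0,0,0,0],"drz":[0,0,0,0,0,0],"sx":[0,0,0,0,0,0],"sy":[0,0,0,0,0,0],"sz":[-0.8,-2,-3.6,-4.8,-4.92,-4.92],"finger_gap":[0,0,0,0,0,0]}
}}

```text
clock: 3.65
position: [0.4519, 0.308, 0.1586]
ee_rot: [0.301, 0.954, 0.0, -0.0]
ft_force: [-0.7, -0.0, -1.6]
grip_width: 0.298
grasp_force: 49.1
```

```bash
python3 to.py .63 .0258 .16 74.5
```

```text
rot [ 0.0003 -0.0004 -0.3402] shift [-0.3078 -0.129  -0.0015] F [-0.6778 -0.0335 -1.564 ] [0.4519 0.308  0.1586]
```

In the tool's units: -0.308 m is -12.32, -0.3 m is -12.

Call:
{"name": "drive_effector", "arguments": {
  "deltas": {"drx":[0,0,0,0,0,0,0,0,0,0,0],"dry":[0,0,0,0,0,0,0,0,0,0,0],"drz":[-0.05,-0.1,-0.15,-0.2,-0.25,-0.3,-0.34,-0.34,-0.34,-0.34,-0.34],"sx":[-1.2,-2.8,-4.8,-6.8,-8.8,-10.8,-12,-12.32,-12.32,-12.32,-12.32],"sy":[-0.48,-1.2,-2,-2.8,-3.6,-4.52,-5.04,-5.16,-5.16,-5.16,-5.16],"sz":[0,0,0,0,0,0,0,0,0,0,0],"finger_gap":[0,0,0,0,0,0,0,0,0,0,0]}
}}

```text
clock: 5.03
position: [0.6302, 0.0274, 0.1593]
ee_rot: [0.134, 0.991, 0.001, 0.0]
ft_force: [-0.5, 0.4, 0.7]
grip_width: 0.298
grasp_force: 49.1
```

Run:
```python
from h import *
import cv2
from scipy.spatial.transform import Rotation as Ro
o=manip.get_obs(); im=manip.camera('wrist'); cv2.imwrite('pics/w2.png',im)
T=np.eye(4);T[:3,:3]=Ro.from_quat(o['ee_rot']).as_matrix();T[:3,3]=o['position']; T=T@manip.calibration('wrist')['tool_from_camera']; np.save('w2.npy',T)
cv2.imwrite('pics/w2r.png',cv2.resize(im[:, :],(800,600),interpolation=cv2.INTER_CUBIC))
from fit import model,obs,fit
q,_=fit(obs); q[8:]=.042,.034
for k,p in model(q).items(): print(k,proj('wrist',p,T)[0])
print(o['position'],o['grip_width'],o['grasp_force'])
```

```text
s1 [342.518  276.3126]
s2 [296.0891 276.21  ]
l1 [180.9024 254.3458]
l2 [133.3287 254.2331]
pn1 [349.1088 164.8242]
pn2 [ 98.8696 169.6188]
pf1 [348.6587 236.148 ]
pf2 [114.8551 240.4082]
b1 [399.0995  27.551 ]
b2 [58.6791 26.1772]
[0.6302 0.0274 0.1593] 0.2975331129145593 49.09906268119812
```

View pics/w2r.png

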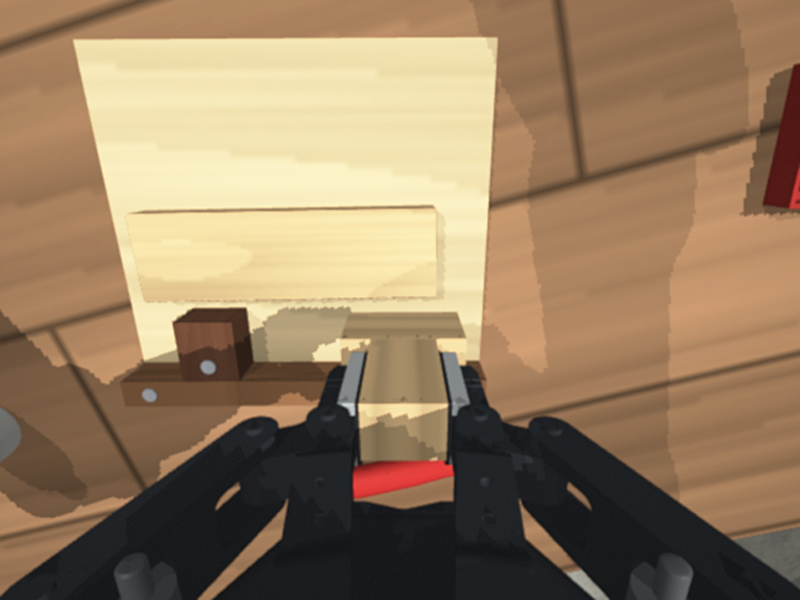

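This shows the board's near corners at about (60,32) and (397.6,30.4) and the long stop's face top at row 257. That is 3–5 px off the prediction, so I'll enlarge it to refine the board pose.

Run:
```python
import cv2
im=cv2.imread('pics/w2.png')
def crop(x,y,w,h,k,st):
    c=cv2.resize(im[y:y+h,x:x+w],None,fx=k,fy=k,interpolation=cv2.INTER_CUBIC)
    for i in range(0,w,st): cv2.line(c,(i*k,0),(i*k,6),(0,0,255),1);cv2.putText(c,str(x+i),(i*k,16),0,.33,(0,0,255),1)
    for i in range(0,h,st): cv2.line(c,(0,i*k),(6,i*k),(0,0,255),1);cv2.putText(c,str(y+i),(8,i*k+4),0,.33,(0,0,255),1)
    return c
import numpy as np
a=crop(90,155,133,180,3,10);b=crop(270,155,133,180,3,10)
cv2.imwrite('pics/w2c.png',np.hstack([a,b]))
```

```text
(no output)
```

View pics/w2c.png

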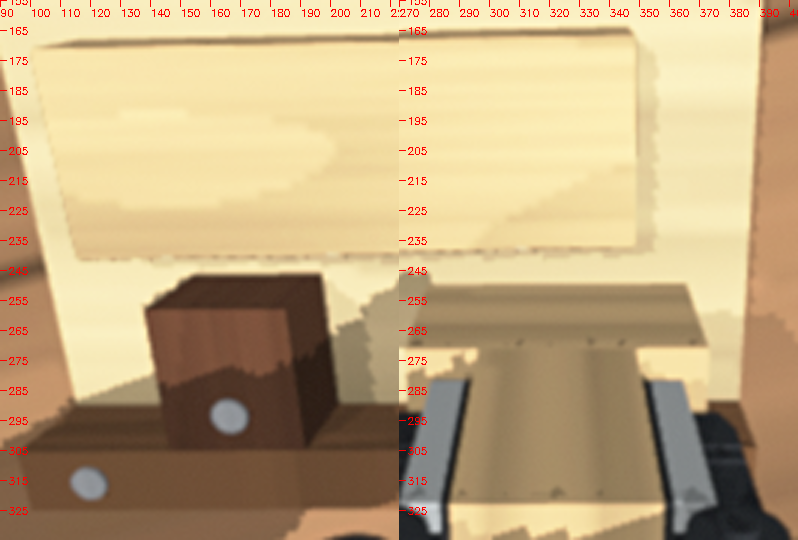

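Crop readings, wrist camera:
- Long stop face: top corners (138.7,258) and (185.7,258), bottom corners (155.7,246.3) and (197.3,246).
- Panel: (102.7,170.3), (349.3,167), (115,242) and (349.3,237.3).
- Fence top corners: (97.3,304.7) and (388.7,303.3).
- Held spacer foot's near face: top edge at row 270.7, columns 270.5–372.7; bottom edge at row 250.

Create fit2.py:
```python
from fit import *
T2=np.load('w2.npy')
def m2(q):
    bx,by,ba,sy,ly,px,py,pa=q[:8]; hs,hp=q[8:10]
    d=model(q); W=lambda x,y,z:np.r_[np.array([bx,by])+R(ba)@[x,y],z]
    d.update(lb2=W(.065,ly-.02,.012),lb1=W(.065,ly+.02,.012),f2=W(.11,-.13,hs),f1=W(.11,.13,hs)); return d
w=[('l2',138.7,258),('l1',185.7,258),('lb2',155.7,246.3),('lb1',197.3,246),('pn2',102.7,170.3),('pn1',349.3,167),('pf2',115,242),('pf1',349.3,237.3),('b2',60,32),('b1',397.6,30.4),('f2',97.3,304.7),('f1',388.7,303.3)]
def run(ob,wo,fixh):
    def f(q):
        q=q.copy()
        if fixh: q[8:10]=.042,.034
        d=m2(q); return np.hstack([proj(n,d[k])[0]-(u,v) for n,k,u,v in ob]+[proj('wrist',d[k],T2)[0]-(u,v) for k,u,v in wo])
    r=least_squares(f,[.57,-.03,-.25,.07,-.07,.59,-.04,-.25,.042,.034],loss='soft_l1'); return r.x,f(r.x).reshape(-1,2)
for name,ob,wo,fh in(('all',obs,w,0),('all fixh',obs,w,1),('wrist+short',[o for o in obs if o[1] in('s1','s2')],w,1)):
    q,r=run(ob,wo,fh); print(name,q,np.degrees(q[[2,7]]),'panel in board',R(q[2]).T@(q[5:7]-q[:2])); print('rms',np.sqrt((r**2).mean(0)),'wrist mean',r[-12:].mean(0))
print(r[-12:])
for p,z in(((270.5,270.7),.152),((372.7,270.7),.152),((366,250),.122)):
    P=atz('wrist',p,z,T2); o=T2@np.linalg.inv(manip.calibration('wrist')['tool_from_camera']); print('spacer pt in tool',np.linalg.inv(o)@np.r_[P,1])
```

```bash
python3 fit2.py
```

```text
all [ 0.5756 -0.0303 -0.2639  0.0701 -0.0652  0.5947 -0.0423 -0.2522  0.0407
  0.0331] [-15.1175 -14.4511] panel in board [ 0.0216 -0.0066]
rms [0.9546 1.0704] wrist mean [-0.119  -0.3867]
all fixh [ 0.5754 -0.0301 -0.2633  0.0701 -0.0649  0.5946 -0.0422 -0.252   0.042
  0.034 ] [-15.0882 -14.4379] panel in board [ 0.0217 -0.0066]
rms [1.0065 1.1087] wrist mean [-0.1306 -0.3008]Traceback (most recent call last):
  File "fit2.py", line 15, in <module>
    q,r=run(ob,wo,fh); print(name,q,np.degrees(q[[2,7]]),'panel in board',R(q[2]).T@(q[5:7]-q[:2])); print('rms',np.sqrt((r**2).mean(0)),'wrist mean',r[-12:].mean(0))
        ~~~^^^^^^^^^^
  File "fit2.py", line 13, in run
    r=least_squares(f,[.57,-.03,-.25,.07,-.07,.59,-.04,-.25,.042,.034],loss='soft_l1'); return r.x,f(r.x).reshape(-1,2)
    return func(*args, **kwargs)
    vector_fun = VectorFunction(
        fun_wrapped,
    ...<6 lines>...
        workers=workers
    )
    self._update_fun()
    ~~~~~~~~~~~~~~~~^^
    self.f = self.fun_wrapped(xp_copy(self.x))
             ~~~~~~~~~~~~~~~~^^^^^^^^^^^^^^^^^
    return np.atleast_1d(self.fun(x))
                         ~~~~~~~~^^^
    return self.f(x, *self.args, **self.kwargs)
           ~~~~~~^^^^^^^^^^^^^^^^^^^^^^^^^^^^^^
  File "fit2.py", line 12, in f
    d=m2(q); return np.hstack([proj(n,d[k])[0]-(u,v) for n,k,u,v in ob]+[proj('wrist',d[k],T2)[0]-(u,v) for k,u,v in wo])
                                                                         ~~~~^^^^^^^^^^^^^^^^^
  File "h.py", line 7, in proj
    c=C[n] if n in C else manip.calibration(n); T=c['world_from_camera'] if T is None else T
                          ~~~~~~~~~~~~~~~~~^^^
ValueError: time passes only in moves, steps and waits
```

```bash
sed -i "s/C={n:.*/C={n:manip.calibration(n) for n in('scene','top','wrist')}/" h.py; sed -i "s/manip.calibration('wrist')\['tool/C['wrist']['tool/" fit2.py; python3 fit2.py
```

```text
all [ 0.5756 -0.0303 -0.2639  0.0701 -0.0652  0.5947 -0.0423 -0.2522  0.0407
  0.0331] [-15.1175 -14.4511] panel in board [ 0.0216 -0.0066]
rms [0.9546 1.0704] wrist mean [-0.119  -0.3867]
all fixh [ 0.5754 -0.0301 -0.2633  0.0701 -0.0649  0.5946 -0.0422 -0.252   0.042
  0.034 ] [-15.0882 -14.4379] panel in board [ 0.0217 -0.0066]
rms [1.0065 1.1087] wrist mean [-0.1306 -0.3008]
wrist+short [ 0.5756 -0.0303 -0.2629  0.0702 -0.0648  0.5949 -0.0422 -0.2533  0.042
  0.034 ] [-15.0607 -14.5103] panel in board [ 0.0217 -0.0066]
rms [0.9817 1.0745] wrist mean [-0.1106 -0.0178]
[[-0.3175  0.1497]
 [ 0.0087 -0.1498]
 [-0.4031 -0.5099]
 [ 0.9583 -0.4826]
 [-2.7547  0.4662]
 [ 0.6136 -0.2779]
 [ 0.6401 -0.5869]
 [-0.0939  0.5075]
 [-0.7162  0.1081]
 [ 0.6751 -0.5475]
 [-0.8041  0.7722]
 [ 0.8662  0.3372]]
spacer pt in tool [ 0.0106 -0.0249  0.0072  1.    ]
spacer pt in tool [0.0105 0.0256 0.0073 1.    ]
spacer pt in tool [0.0099 0.0261 0.0373 1.    ]
```

The fit is tight: board at (0.5756, −0.0303), yaw −15.1°, short stop y=+0.070, and heights 40.7 and 33.1 mm against the nominal 42 and 34. The spacer sits square and centred in the tool. Next I hover above its place.

```bash
python3 to.py .6652 .0181 .095 74.92
```

```text
rot [ 0.0016  0.0002 -0.0062] shift [-0.036   0.0005  0.0644] F [-0.1951 -0.0908 -0.923 ] [0.6303 0.0271 0.1593]
```

In the tool's units: 0.064 m is 2.56, 0.05 m is 2.

Call:
{"name": "drive_effector", "arguments": {
  "deltas": {"drx":[0.0016,0.0016,0.0016,0.0016,0.0016,0.0016],"dry":[0,0,0,0,0,0],"drz":[-0.006,-0.006,-0.006,-0.006,-0.006,-0.006],"sx":[-0.8,-1.44,-1.44,-1.44,-1.44,-1.44],"sy":[0,0.02,0.02,0.02,0.02,0.02],"sz":[0.8,2,2.56,2.56,2.56,2.56],"finger_gap":[0,0,0,0,0,0]}
}}

```text
clock: 5.82
position: [0.6659, 0.0171, 0.0967]
ee_rot: [0.132, 0.991, 0.0, 0.001]
ft_force: [0.4, 0.6, -1.1]
grip_width: 0.296
grasp_force: 49.1
```

```bash
python3 to.py .6652 .0181 .049 74.92
```

```text
rot [ 0.0005  0.002  -0.0015] shift [0.001  0.0008 0.0477] F [ 0.3853  0.5753 -1.1225] [0.6659 0.0171 0.0967]
```

Call:
{"name": "drive_effector", "arguments": {
  "deltas": {"drx":[0,0,0,0,0,0,0,0],"dry":[0,0,0,0,0,0,0,0],"drz":[0,0,0,0,0,0,0,0],"sx":[0.04,0.04,0.04,0.04,0.04,0.04,0.04,0.04],"sy":[0.032,0.032,0.032,0.032,0.032,0.032,0.032,0.032],"sz":[0.6,1.08,1.4,1.6,1.76,1.84,1.84,1.84],"finger_gap":[0,0,0,0,0,0,0,0]}
}}

```text
clock: 6.82
position: [0.6649, 0.0179, 0.0496]
ee_rot: [0.132, 0.991, -0.0, 0.0]
ft_force: [0.1, 0.0, -0.8]
grip_width: 0.297
grasp_force: 49.1
```

```bash
python3 to.py .6652 .0181 .049 74.92
```

```text
rot [-0.0002  0.0007 -0.0016] shift [-0.0003  0.0003  0.0006] F [ 0.0989  0.0307 -0.8272] [0.6649 0.0179 0.0496]
```

In the tool's units: 0.0014 m is 0.056, 0.0007 m is 0.028.

Call:
{"name": "drive_effector", "arguments": {
  "deltas": {"drx":[0,0,0,0],"dry":[0,0,0,0],"drz":[0,0,0,0],"sx":[0,0,0,0],"sy":[0,0,0,0],"sz":[0.028,0.056,0.056,0.056],"finger_gap":[0,0,0,0]}
}}

```text
clock: 7.32
position: [0.6651, 0.0179, 0.049]
ee_rot: [0.132, 0.991, -0.0, 0.001]
ft_force: [-2.9, 0.5, 6.7]
grip_width: 0.298
grasp_force: 50.1
```

```bash
python3 to.py .6652 .0181 .049 74.92
```

```text
rot [ 0.0001  0.0012 -0.0017] shift [-0.      0.0002 -0.    ] F [-2.8506  0.4633  6.691 ] [0.6651 0.0179 0.049 ]
```

On the bed (6.7 N upward force), at the measured placing height. I'll release and lift.

In the tool's units: -0.05 m is -2, -0.11 m is -4.4.

Call:
{"name": "drive_effector", "arguments": {
  "deltas": {"drx":[0,0,0,0,0,0,0,0,0,0,0,0],"dry":[0,0,0,0,0,0,0,0,0,0,0,0],"drz":[0,0,0,0,0,0,0,0,0,0,0,0],"sx":[0,0,0,0,0,0,0,0.8,2.4,4,4,4],"sy":[0,0,0,0,0,0,0,0,0,0,0,0],"sz":[0,0,0,0,-0.8,-2,-3.6,-4.4,-4.4,-4.4,-4.4,-4.4],"finger_gap":[0.4,0.7,0.7,0.7,0.7,0.7,0.7,0.7,0.7,0.7,0.7,0.7]}
}}

```text
clock: 8.82
position: [0.5689, 0.044, 0.1593]
ee_rot: [0.132, 0.991, 0.0, 0.001]
ft_force: [-0.2, -0.7, 1.0]
grip_width: 0.706
grasp_force: 0.0
```

Run:
```python
from h import *
import cv2
from scipy.spatial.transform import Rotation as Ro
o=manip.get_obs(); im=manip.camera('wrist'); cv2.imwrite('pics/w3.png',im); s=manip.camera('scene');cv2.imwrite('pics/scene3.png',s)
T=np.eye(4);T[:3,:3]=Ro.from_quat(o['ee_rot']).as_matrix();T[:3,3]=o['position']; np.save('w3.npy',T@C['wrist']['tool_from_camera'])
print(o['position'],o['grip_width'])
a=cv2.resize(im,(400,300),interpolation=cv2.INTER_AREA)
c=cv2.resize(im[140:340,90:390],(800,533),interpolation=cv2.INTER_CUBIC)
d=cv2.resize(s[170:320,230:410],(400,333),interpolation=cv2.INTER_CUBIC)
cv2.imwrite('pics/w3c.png',cv2.resize(im[140:365,90:390],(800,600),interpolation=cv2.INTER_CUBIC))
```

```text
[0.5689 0.044  0.1593] 0.7060142157940865
```

View pics/w3c.png

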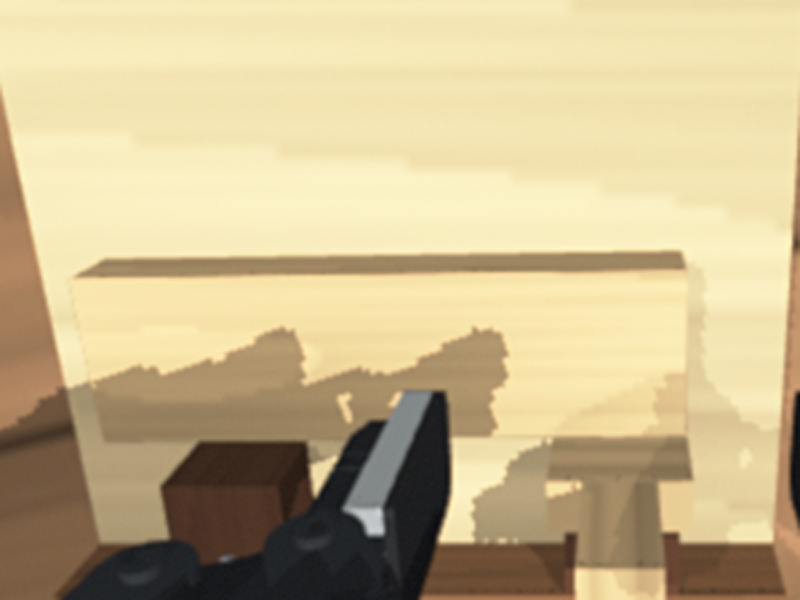

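The spacer stands square and centred before the short stop: its tab is at crop columns 580–663, and the stop shows equally on both sides. The panel is undisturbed. Next comes the push: open fingers along the near edge, centred between the stops.

```bash
python3 to.py .5225 -.016 .05 74.92
```

```text
rot [-0.0002  0.0014 -0.0023] shift [ 0.0294 -0.0698  0.1085] F [-0.1729  0.1232 -0.4009] [0.5691 0.0437 0.1585]
```

In the tool's units: 0.1085 m is 4.34, 0.09 m is 3.6.

Call:
{"name": "drive_effector", "arguments": {
  "deltas": {"drx":[0,0,0,0,0,0,0,0],"dry":[0.001,0.001,0.001,0.001,0.001,0.001,0.001,0.001],"drz":[-0.002,-0.002,-0.002,-0.002,-0.002,-0.002,-0.002,-0.002],"sx":[0.6,1.176,1.176,1.176,1.176,1.176,1.176,1.176],"sy":[-1.2,-2.4,-2.8,-2.8,-2.8,-2.8,-2.8,-2.8],"sz":[0,0.8,2.4,3.6,4.34,4.34,4.34,4.34],"finger_gap":[1,1,1,1,1,1,1,1]}
}}

```text
clock: 9.93
position: [0.5223, -0.0158, 0.0504]
ee_rot: [0.131, 0.991, 0.0, 0.0]
ft_force: [1.1, 0.6, 0.5]
grip_width: 1.002
grasp_force: 0.0
```

```bash
python3 to.py .5225 -.016 .007 74.92
```

```text
rot [0.0003 0.0009 0.0003] shift [-0.0002 -0.0002  0.0434] F [1.1344 0.6139 0.4678] [ 0.5223 -0.0158  0.0504]
```

Call:
{"name": "drive_effector", "arguments": {
  "deltas": {"drx":[0,0,0,0,0,0,0],"dry":[0,0,0,0,0,0,0],"drz":[0,0,0,0,0,0,0],"sx":[0,0,0,0,0,0,0],"sy":[0,0,0,0,0,0,0],"sz":[0.6,1.12,1.4,1.56,1.64,1.72,1.72],"finger_gap":[1,1,1,1,1,1,1]}
}}

```text
clock: 10.8
position: [0.5215, -0.0158, 0.0065]
ee_rot: [0.131, 0.991, -0.0, -0.0]
ft_force: [-0.7, -0.3, -0.3]
grip_width: 0.997
grasp_force: 0.0
```

```bash
python3 to.py .5225 -.016 .007 74.92
```

Run:
```python
from h import *
import cv2
s=manip.camera('scene');w=manip.camera('wrist')
cv2.imwrite('pics/p4.png',np.hstack([cv2.resize(s[150:330,225:425],(440,396),interpolation=cv2.INTER_CUBIC),cv2.resize(w,(360,270))[[*range(270)]+[269]*126]]))
```

```text
rot [-0.0003 -0.0006  0.0004] shift [-0.001   0.     -0.0005] F [-0.6888 -0.3124 -0.3005] [ 0.5215 -0.0158  0.0065]
```

View pics/p4.png

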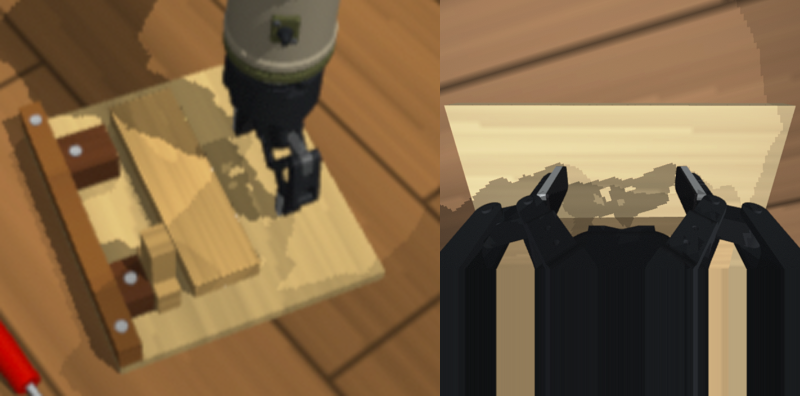

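The spacer stands before the short stop. The fingers are down in front of the panel's near edge and free of the bed. Now I push slowly.

In the tool's units: -0.044 m is -1.76, -0.04 m is -1.6.

Call:
{"name": "drive_effector", "arguments": {
  "deltas": {"drx":[0,0,0,0,0,0,0,0,0,0,0,0,0],"dry":[0,0,0,0,0,0,0,0,0,0,0,0,0],"drz":[0,0,0,0,0,0,0,0,0,0,0,0,0],"sx":[-0.4,-0.8,-1.08,-1.2,-1.32,-1.44,-1.52,-1.6,-1.68,-1.76,-1.84,-1.84,-1.84],"sy":[0,0,0,0,0,0,0,0,0,0,0,0,0],"sz":[0,0,0,0,0,0,0,0,0,0,0,0,0],"finger_gap":[1,1,1,1,1,1,1,1,1,1,1,1,1]}
}}

```text
clock: 12.52
position: [0.566, -0.0278, 0.0064]
ee_rot: [0.131, 0.991, -0.0, -0.0]
ft_force: [-0.3, 0.0, 0.4]
grip_width: 1.0
grasp_force: 0.0
```

```bash
python3 to.py .5698 -.0287 .0065 74.92
```

```text
rot [-0.0003 -0.0004  0.0004] shift [-0.0039  0.0001 -0.0001] F [-0.2837  0.0121  0.3694] [ 0.566  -0.0278  0.0064]
```

Call:
{"name": "drive_effector", "arguments": {
  "deltas": {"drx":[0,0,0,0,0],"dry":[0,0,0,0,0],"drz":[0,0,0,0,0],"sx":[-0.06,-0.12,-0.18,-0.24,-0.24],"sy":[0,0,0,0,0],"sz":[0,0,0,0,0],"finger_gap":[1,1,1,1,1]}
}}

```text
clock: 13.15
position: [0.5691, -0.0288, 0.0056]
ee_rot: [0.131, 0.991, -0.0, -0.003]
ft_force: [-11.5, 2.5, 7.4]
grip_width: 1.004
grasp_force: 5.9
```

```bash
python3 to.py .5698 -.0287 .0065 74.92
```

```text
rot [-0.0009 -0.0064  0.0002] shift [-0.0007  0.0002 -0.0009] F [-11.4809   2.5146   7.4151] [ 0.5691 -0.0288  0.0056]
```

In the tool's units: -0.003 m is -0.12, -0.002 m is -0.08.

Call:
{"name": "drive_effector", "arguments": {
  "deltas": {"drx":[0,0,0,0,0],"dry":[0,0,0,0,0],"drz":[0,0,0,0,0],"sx":[-0.04,-0.08,-0.12,-0.12,-0.12],"sy":[0,0,0,0,0],"sz":[-0.012,-0.024,-0.04,-0.04,-0.04],"finger_gap":[1,1,1,1,1]}
}}

```text
clock: 13.78
position: [0.5691, -0.0287, 0.0056]
ee_rot: [0.131, 0.991, 0.0, -0.006]
ft_force: [-22.3, 5.8, 9.9]
grip_width: 1.0
grasp_force: 11.5
```

```bash
python3 to.py .5698 -.0287 .0065 74.92
```

```text
rot [-0.0014 -0.0126  0.0005] shift [-0.0007  0.0002 -0.0009] F [-22.3105   5.8059   9.9122] [ 0.5691 -0.0287  0.0056]
```

Run:
```python
from h import *
import cv2
o=manip.get_obs(); print(o['clock'],o['ft_force'],o['torque'])
a=cv2.imread('pics/scene3.png'); b=manip.camera('scene'); cv2.imwrite('pics/scene5.png',b)
def tm(x,y,w,h,k=4):
    t=cv2.resize(a[y:y+h,x:x+w],None,fx=k,fy=k,interpolation=cv2.INTER_CUBIC); m=12
    s=cv2.resize(b[y-m:y+h+m,x-m:x+w+m],None,fx=k,fy=k,interpolation=cv2.INTER_CUBIC)
    r=cv2.matchTemplate(s,t,cv2.TM_CCOEFF_NORMED); _,v,_,l=cv2.minMaxLoc(r); return (l[0]/k-m,l[1]/k-m),round(v,3)
S=lambda x,y,z:np.r_[np.array([.5756,-.0303])+np.array([[.9656,.2602],[-.2602,.9656]])@[x,y],z]
for nm,p0,p1,w in(('spacer tab',S(.0735,.07,.087),S(.075,.07,.087),8),('panel +y far',S(.051,.0934,.034),S(.065,.0934,.034),8),('panel -y far',S(.0525,-.1066,.034),S(.065,-.1066,.034),8),('panel +y near',S(-.009,.0934,.034),S(.005,.0934,.034),8)):
    u=proj('scene',p0)[0]; e=proj('scene',p1)[0]-u
    print(nm,u,'expected',e,'found',tm(int(u[0])-w,int(u[1])-w,2*w,2*w))
```

```text
13.775 [-22.3105   5.8059   9.9122] [ 0.9548  4.345  -0.4334]
spacer tab [295.5019 259.1517] expected [-0.8092  0.2797] found ((-1.0, 1.25), 0.774)
panel +y far [312.4761 280.571 ] expected [-7.2151  2.5834] found ((-8.5, -7.0), 0.579)
panel -y far [273.7541 198.8508] expected [-5.9273  1.8703] found ((12.0, -3.75), 0.733)
panel +y near [342.8734 269.6874] expected [-7.0176  2.5127] found ((-7.5, 2.75), 0.906)
```

The force balance shows flush contact. The push's resultant lies at most 19 mm off centre, between the two stops, and nothing moves as the force rises, so both stops carry load. The visible panel corner and the spacer moved as expected for flush. I'll hold briefly, then hand in.

The rows are not in the units I measure in: shifts go in units of 25 mm. I convert before sending: -0.001 m is -0.04.

Call:
{"name": "drive_effector", "arguments": {
  "deltas": {"drx":[0,0,0,0,0,0],"dry":[0,0,0,0,0,0],"drz":[0,0,0,0,0,0],"sx":[-0.04,-0.04,-0.04,-0.04,-0.04,-0.04],"sy":[0,0,0,0,0,0],"sz":[0,0,0,0,0,0],"finger_gap":[1,1,1,1,1,1]}
}}

```text
clock: 14.58
position: [0.569, -0.0287, 0.0056]
ee_rot: [0.131, 0.991, 0.0, -0.007]
ft_force: [-27.4, 7.5, 15.5]
grip_width: 1.0
grasp_force: 14.2
```

```bash
python3 -c "
from workcell import manip
print(manip.get_obs()['torque']); print(manip.hand_in())"
```

```text
[ 1.02738107  5.44303854 -0.35993187]
the job is handed in; nothing more can be done
None
```

The job is handed in after 14.6 s: the spacer stands at the short stop, and the fingers hold the panel against it and the long stop at about 28 N; contact at the long stop I inferred from the force balance, since the camera check there was unreliable.

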